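Seat a flange in the fixture and snap the toggle clamp shut

TASK

Get the flange ready for machining without picking anything up: with your fingertip, push the aluminium flange along the fixture's slide-way until it is fully home against both stop pins. Then push the clamp's hand lever down past its dead point until it snaps into lock, with the clamp's rubber foot pressing on the flange. Leave the other parts on the bench where they stand.

Things in the scene. Friction and masses are not known exactly. Their poses are not given: they have to be found in the camera images.
- fixture: Dark steel fixture fixed to the bench, base plate 120 (x) by 272 mm (y -132 to +140), 15 thick. Origin at bench height under the flange's home centre; z up, +y is the way the flange is pushed home, towards the toggle clamp. Guide rails along y (-130 to +20), 10 mm above the plate, 74 apart. The clamp's two steel cheeks, up to 75 mm above the bench, 32 wide in all, stand at y 62 to 128.
- nest_home (a point): Home: the point on the plate's top (15 mm above the bench) where the centre of the flange's underside lies when the flange touches both stop pins. Axes as the fixture's. The steel pins, 12 mm diameter, 22 mm high above the plate, stand at x = -23.5 and +23.5, y = +33.6 mm from here.
- flange: The workpiece: loose turned aluminium flange, 0.2 to 0.42 kg, standing on the plate between the rails, 42 to 78 mm short of home on the -y side. Disc 70 mm diameter, 22 thick, with a central boss 36 mm diameter on top, 34 mm high in all. Origin: centre of its underside; z up. It slides on the plate until the pins stop it.
- clamp_lever (a joint): Hand lever angle, rad. 0 = open, lever 62 deg above level, pointing to fixture +y; grows as it is pushed over and down to +y; 1.05 = locked, nearly level, on its stop. Starts at 0.04 to 0.16. Its spring resists up to the dead point at 0.80 (at most 1.1 N m, 10 N at 110 mm from the pivot); let go short of 0.7 it swings open, from about 0.86 it snaps into lock by itself. The clamp arm follows it.
- lever_pivot (a point): Axis of the hand lever (parallel to the fixture's x), in the lever's middle plane, 75 mm above the bench, at fixture x = 0, y = +112 mm.
- lever_end (a point): Free end of the hand lever, 135 mm from its pivot, on its centre line. The lever is straight; its outer 80 mm is a round black plastic grip 20 mm in diameter. It moves with the lever.
- clamp_foot: Rubber foot of the clamp, 20 mm diameter, 12 high, under the end of the steel clamp arm (85 mm long, 14 wide, pivot at fixture y = +85, 75 mm above the bench). Open, the arm points up at 60 deg above level towards -y, its end some 100 mm from the lever's grip; locked it is level and the sprung foot presses on the flange's boss with about 3 N. Origin: centre of the foot's underside.
- collar: Bystander: loose steel collar, 56 mm diameter, 48 mm high. Origin at its underside. Leave it alone.
- oiler: Bystander: loose white plastic oil bottle, 48 mm diameter, 105 mm high. Origin at its underside. Leave it alone.
- gauge_block: Bystander: loose dark steel block 30 x 50 x 40 mm. Origin at its underside. Leave it alone.
Mind the look-alikes: they are no part of the job. Leave any green look-alike of the flange alone.

How it is judged:
On the way, in this order (a step that is already met when the one before it is completed fails the run):
1. the flange is home against both stop pins (within 4 mm), the lever still open (horizontal distance between flange and nest_home below 0.004 m and value of joint clamp_lever below 0.5 rad), for 0.2 s.
2. the hand lever is locked with the foot pressing on the flange (value of joint clamp_lever above 1 rad and contact force between clamp_foot and flange above 1 N), for 0.2 s.
At the end, for the whole second after the job is handed in: The flange lies flat on the plate, at rest, its centre within 4 mm of home; the hand lever is locked (beyond 1.0 rad) and the clamp foot presses on the flange with more than 1 N (all of step 2 and horizontal distance between flange and nest_home below 0.004 m and z of flange in the frame of fixture below 0.018 m and angle between flange's own z axis and vertical below 0.05 rad and linear speed of flange below 0.01 m/s); the robot touches nothing.
It fails at once if the flange is lifted or tipped (z of flange in the frame of fixture above 0.025 m or angle between flange's own z axis and vertical above 0.3 rad).
It fails at once if a bystander (collar, oil bottle or steel block) is moved by more than 20 mm (distance of any of collar, oiler, gauge_block from where it was at the start of the episode above 0.02 m).
It also fails if it takes over 48 s, if anything falls off the work surface, if the arm or the gripper's body presses on something with over 40 N, if the wrist force passes 120 N, or if a joint passes its speed limit or range.

ROBOT

A 7-joint arm with a two-finger parallel gripper is mounted at the origin on the work surface. World frame = base frame: x ahead of the robot, y to its left, z up, the work surface at z = 0. Lengths are in m, angles in rad, forces in N, time in s.
With the tool pointing down it reaches from about 0.4 to 0.85 m from the base axis. Payload 10.4 kg.
Tool frame: the origin (TCP) lies at the very end of the fingers, on their centre line; the grasp point (between the pads) lies 19 mm behind it; z points along the fingers, y is the direction in which the jaws open and shut (so a half turn about z gives the same grasp; the last joint's range is limited). The gripper opens to 85 mm and grips with 20 to 120 N. Pads are 22 mm wide; open, the fingers measure 114 mm over their backs; the gripper's body (76 mm by 85 mm) begins 54 mm behind the grasp point. The pads swing forward as they close: fully open they stand 13 mm farther back than shut.
Start: joints at [-1.138, 0.332, -0.065, 1.46, 0.022, 1.35, -0.088], TCP at [0.275, 0.561, 0.231] pointing down, gripper open.
Joint ranges: [-2.6, 2.6], [-0.5, 2.12], [-1.47, 1.34], [0.16, 2.42], [-1.27, 4.41], [0.06, 2.06], [-2.6, 2.6]. Speed limits (rad/s): [2.22, 2.22, 2.79, 2.79, 3.14, 3.14, 3.14].

INTERFACE

Orientations are given as a unit quaternion [x, y, z, w].
In Python, from workcell import manip gives the robot as it stands.
- The arm moves only by the tool arm_command, never from a script. Its arguments are lists of equal length, an entry for each row: "slide": the shift along the tool's x, y, z in mm, a list of three; "turn": the turn about the tool's z in degrees; "grip": the closure, from 0 (fully open) to 1 (shut). In form: {"slide": [[tx, ty, tz], ...], "turn": [turn, ...], "grip": [grip, ...]}. A call has 1 to 10 rows; each row shifts and turns the commanded pose from where the row before left it, along the tool's axes as they then stand; what a row does not reach is not made up. A row lasts 1/12 s, in which the tool goes at most 41.7 mm and 7.16 degrees, less where a joint would pass 70% of its speed; a pose out of reach is approached as far as the arm can. A call with a gripper value outside its range is refused whole. The fingers move at their own pace and stop on an object; "newtons" is the grip in N (left out, the last holds). Time passes only in rows, so rows that do not move let the fingers close. It gives the time, the measured TCP pose, the force and the opening at its end, in the units of the state.
- manip.get_obs(): the state, without advancing time (a new reading comes with each control period).
- manip.camera(name): name is "scene" or "side" or "wrist"; returns the picture (480x640x3 uint8, blue, green, red); there is no depth.
- manip.camera_info(name): a dict with "fx", "fy", "cx", "cy" (pixels), "rvec" (rotation vector, rad) and "tvec" (3), from world to camera coordinates, as OpenCV has them. Camera axes: x right, y down, z forward; pixel columns grow to the right and rows downward; lengths in m; the calibration is good to about 2 mm. A picture is of the moment at which its call begins: read the wrist's pose just before it. camera_info takes no time and is no camera call; for the wrist camera it gives the pose at the moment of the call.
- manip.hand_in(): hands the job in, once; it reports no verdict.
Trained networks look in the newest picture that a camera, given by its name, has taken for a name from the list of things; names that differ only in an ending like _2 or _b are one class to them, and where a whole thing is asked for, a point or a joint stands for the part that bears it (a point fixed in the world has none). Each returns a list of dicts, best first, with "score" (0 to 1); they miss things now and then, are a little off and sometimes report something else, mostly with a low value. They report only what shows in the picture. A call takes as long as a camera call. They do not tell look-alikes from the thing itself.
- manip.cut_out(target, camera): "pixels" (480x640 bool, what is visible of it).
- manip.tip_of(target, camera): "xyz" ([x, y, z] in m, in the coordinates of the camera as it stood for that picture, good to about 4 mm: a listed point, or the origin of a listed thing).
The state is a dict: "clock": time; "joint_pos": joint angles; "joint_velocities": joint speeds; "tau": joint torques, N m; "position": TCP position; "ee_rot": TCP orientation; "ft_force": force on the tool from outside, world axes, zero at the start; "torque": the same for the moment, N m; "grip_width": opening from 0.0 (shut) to 1.0 (fully open).
Only numpy, scipy, OpenCV 4.12 (cv2) and the standard library are available. Lean on these libraries where they do the work, as an engineer would, in place of code of your own. Each camera call takes 0.05 s, during which the arm holds its last target.

## Working session

There is one attempt and no reset: what is moved stays moved. The work goes in short steps, Python scripts to look and compute and a tool call to move; the robot and the scene stay as the last step left them, time stands still between calls to the robot, and variables do not carry over. Pictures are saved under pics/ and viewed, and the job is handed in when it is done.

Besides the shell and the picture viewer there is one more tool, called as name(argument=value, ...) on one line, values as JSON. arm_command: Moves the arm, as the interface text tells. Its arguments: {"type":"object","properties":{"slide":{"type":"array","items":{"type":"array","items":{"type":"number"}}},"turn":{"type":"array","items":{"type":"number"}},"grip":{"type":"array","items":{"type":"number"}},"newtons":{"type":"number"}},"required":["slide","turn","grip"]}

```bash
mkdir -p pics; ls; python3 - <<'E'
from workcell import manip
import cv2
o=manip.get_obs();print({k:o[k] for k in('clock','position','ee_rot','ft_force','grip_width')})
for c in('scene','side'):
    cv2.imwrite(f'pics/{c}0.png',manip.camera(c)); i=manip.camera_info(c)
    print(c,i)
    R=cv2.Rodrigues(__import__('numpy').array(i['rvec'],float))[0]
    import numpy as np
    for n in('fixture','nest_home','flange','lever_pivot','lever_end','clamp_foot','collar','oiler','gauge_block'):
        try:
            for d in manip.tip_of(n,c)[:3]:
                print(n,round(d['score'],2),np.round(R.T@(np.array(d['xyz'])-np.array(i['tvec']).ravel()),4))
        except Exception as e: print(n,e)
print(manip.get_obs()['clock'])
E
```

```text
pics
{'clock': 0.0, 'position': array([0.27495719, 0.56083691, 0.2305035 ]), 'ee_rot': array([ 2.25923092e-01,  9.74144870e-01, -7.14281164e-04, -1.33493168e-04]), 'ft_force': array([-0.09504202, -0.46860272,  0.01667543]), 'grip_width': 0.9989887076934095}
scene {'fx': 472.48183656498435, 'fy': 472.48183656498435, 'cx': 313.87933870298565, 'cy': 243.11154891765997, 'rvec': array([ 1.43688819,  1.79849931, -0.99461754]), 'tvec': array([ 0.187252  , -0.16831972,  1.41063057])}
fixture 0.75 [0.5311 0.063  0.0036]
nest_home 0.89 [0.5296 0.0613 0.0188]
flange 0.96 [0.5286 0.0033 0.0161]
flange 0.65 [ 0.618  -0.1396 -0.0011]
flange 0.62 [ 0.6633 -0.0215 -0.0013]
lever_pivot 0.58 [0.5212 0.1757 0.0771]
lever_end 0.63 [0.5202 0.2442 0.1882]
clamp_foot 0.54 [0.5247 0.0705 0.1248]
collar 0.89 [ 0.4025 -0.3814 -0.0009]
oiler 0.8 [ 7.360e-01 -2.006e-01 -3.000e-04]
gauge_block 0.86 [0.7466 0.0756 0.0015]
side {'fx': 471.7348468602674, 'fy': 471.7348468602674, 'cx': 326.0454635812813, 'cy': 235.65698121824735, 'rvec': array([ 0.00668352, -2.88001016,  1.19530582]), 'tvec': array([0.59751122, 0.15095254, 0.86071561])}
fixture 0.95 [ 0.5266  0.0587 -0.0022]
nest_home 0.83 [0.5299 0.0584 0.0194]
flange 0.83 [ 6.575e-01 -2.200e-02  5.000e-04]
flange 0.82 [0.5306 0.0061 0.0147]
flange 0.77 [ 0.6116 -0.1505  0.001 ]
lever_pivot 0.7 [0.5202 0.1745 0.0768]
lever_end 0.97 [0.5204 0.2483 0.1871]
clamp_foot 0.64 [0.5236 0.0738 0.1297]
collar 0.78 [ 4.098e-01 -3.828e-01  4.000e-04]
oiler 0.61 [0.5296 0.0041 0.0164]
gauge_block 0.75 [ 7.476e-01  7.760e-02 -2.000e-04]
1.0
```

View pics/scene0.png

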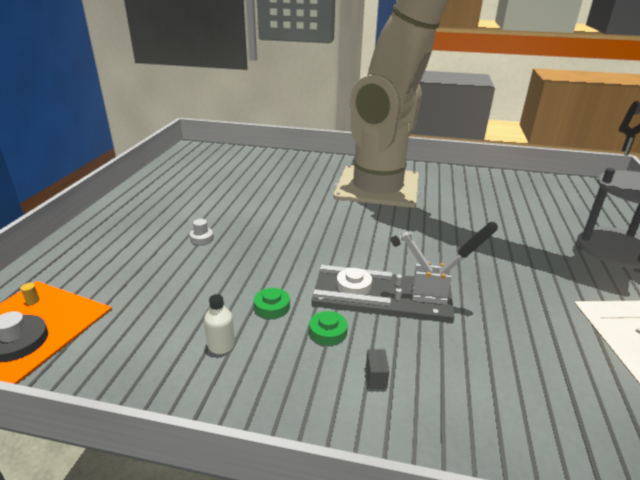

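View pics/side0.png

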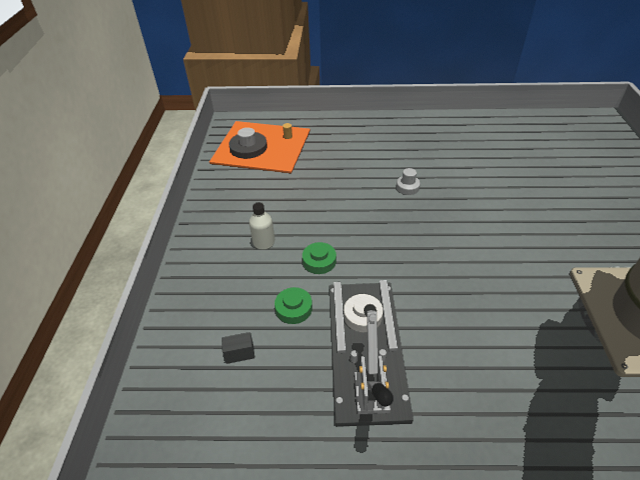

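The white flange is on the slide-way at scene (354,280) and side (363,312). The green look-alikes are off the fixture, and the lever is open. Next I'll refine the fixture yaw from the base plate corners.

```bash
python3 - <<'E'
import cv2
a=cv2.imread('pics/side0.png')[270:435,310:430]; cv2.imwrite('pics/c1.png',cv2.resize(a,None,fx=3.6,fy=3.6,interpolation=2))
a=cv2.imread('pics/scene0.png')[215:325,300:500]; cv2.imwrite('pics/c2.png',cv2.resize(a,None,fx=4,fy=4,interpolation=2))
E
```

```text
(no output)
```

View pics/c1.png

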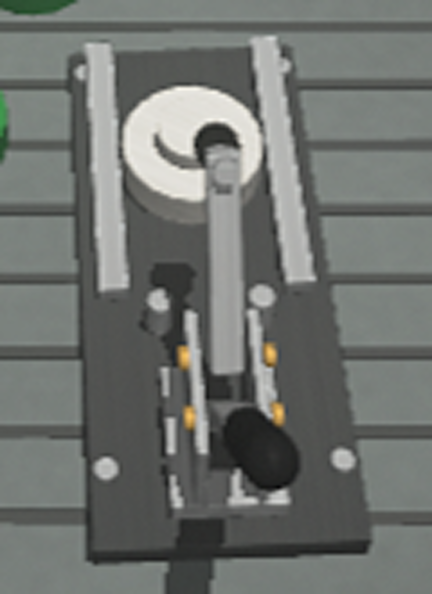

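View pics/c2.png

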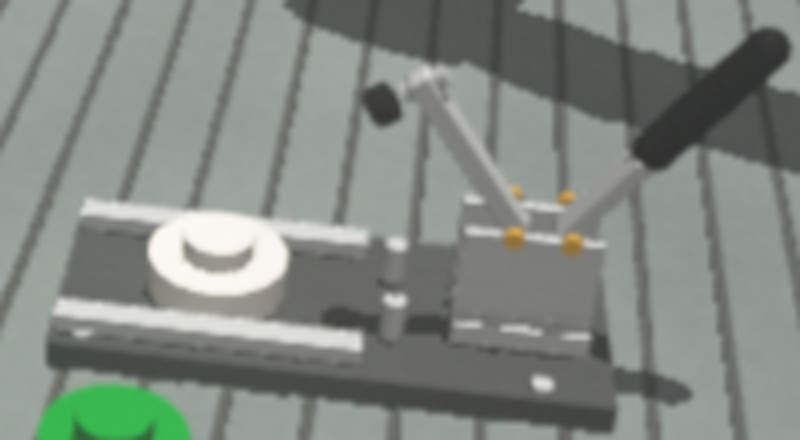

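```bash
cat > h.py <<'E'
from workcell import manip
import numpy as np, cv2
def ray(c,uv,z):
    i=manip.camera_info(c);R=cv2.Rodrigues(np.array(i['rvec'],float))[0];t=np.array(i['tvec']).ravel()
    d=R.T@np.array([(uv[0]-i['cx'])/i['fx'],(uv[1]-i['cy'])/i['fy'],1]);o=-R.T@t
    return o+d*(z-o[2])/d[2]
def tips(names,c):
    cam=manip.camera(c);i=manip.camera_info(c);R=cv2.Rodrigues(np.array(i['rvec'],float))[0]
    for n in names:
        for d in manip.tip_of(n,c)[:3]:
            print(c,n,round(d['score'],2),np.round(R.T@(np.array(d['xyz'])-np.array(i['tvec']).ravel()),4))
    return cam
E
python3 - <<'E'
from h import *
f=lambda u,v:(u/3.6+310,v/3.6+270)
for p in((70,53),(290,45),(370,542),(88,552)): print(ray('side',f(*p),.015).round(4))
g=lambda u,v:(u/4+300,v/4+215)
for p in((48,345),(615,407),(82,203)): print('sc',ray('scene',g(*p),.015).round(4))
E
```

```text
[ 0.5917 -0.0685  0.015 ]
[ 0.4734 -0.0737  0.015 ]
[0.4623 0.198  0.015 ]
[0.5819 0.2028 0.015 ]
sc [ 0.5956 -0.0659  0.015 ]
sc [0.5796 0.2021 0.015 ]
sc [ 0.4717 -0.0744  0.015 ]
```

arm_command(slide=[[0,0,0],[0,0,0],[0,0,0],[0,0,0],[0,0,0],[0,0,0],[0,0,0],[0,0,0],[0,0,0]], turn=[6.83,6.83,6.83,6.83,6.83,6.83,6.83,6.83,6.86], grip=[1,1,1,1,1,1,1,1,1], newtons=40)

```text
clock: 1.75
position: [0.2751, 0.5612, 0.2313]
ee_rot: [0.694, 0.72, 0.0, -0.0]
ft_force: [-0.2, 0.4, -0.7]
grip_width: -0.002
```

arm_command(slide=[[-25,9,0],[-25,9,0],[-25,9,0],[-25,9,0],[-25,9,0],[-25,9,0],[-25,9,0],[-25,9,0],[-25,9,0],[-25,9,0]], turn=[0,0,0,0,0,0,0,0,0,0], grip=[1,1,1,1,1,1,1,1,1,1])

```text
clock: 2.58
position: [0.3757, 0.314, 0.2315]
ee_rot: [0.692, 0.722, 0.0, -0.0]
ft_force: [-0.6, 0.4, -0.6]
grip_width: -0.002
```

arm_command(slide=[[-30,11,0],[-30,11,0],[-30,11,0],[-30,11,0],[-30,11,0],[-30,11,0],[-30,11,0],[-30,11,0],[-30,11,0],[-30,11,0]], turn=[0,0,0,0,0,0,0,0,0,0], grip=[1,1,1,1,1,1,1,1,1,1])

```text
clock: 3.42
position: [0.4982, 0.0185, 0.2316]
ee_rot: [0.692, 0.722, 0.0, 0.0]
ft_force: [-0.2, 0.7, -0.1]
grip_width: -0.001
```

arm_command(slide=[[-25,10,0],[-25,10,0],[-25,10,0],[0,0,20],[0,0,25],[0,0,25],[0,0,20],[0,0,10],[0,0,0]], turn=[0,0,0,0,0,0,0,0,0], grip=[1,1,1,1,1,1,1,1,1])

```text
clock: 4.17
position: [0.5297, -0.0535, 0.1295]
ee_rot: [0.692, 0.722, -0.001, -0.001]
ft_force: [-0.8, -0.2, 0.8]
grip_width: -0.002
```

```bash
python3 - <<'E'
from h import *
o=manip.get_obs();print(o['clock'],o['position'].round(4),o['ee_rot'].round(4),o['joint_pos'].round(2))
s=tips(['flange','nest_home','fixture'],'side');cv2.imwrite('pics/s1.png',s)
s=tips(['flange','lever_end'],'scene');cv2.imwrite('pics/c3.png',s)
cv2.imwrite('pics/w1.png',manip.camera('wrist'))
E
```

```text
4.1667 [ 0.5297 -0.0535  0.1295] [ 0.6922  0.7217 -0.0013 -0.001 ] [-0.54  0.24  0.63  1.86 -0.16  1.1   0.19]
side flange 0.72 [0.5286 0.0053 0.0161]
side flange 0.58 [ 6.587e-01 -2.190e-02  5.000e-04]
side flange 0.58 [ 0.6127 -0.1482  0.0031]
side nest_home 0.77 [0.5288 0.0575 0.017 ]
side fixture 0.81 [0.5309 0.0562 0.0029]
scene flange 0.97 [0.5287 0.0037 0.0169]
scene flange 0.9 [ 6.611e-01 -1.760e-02  3.000e-04]
scene flange 0.58 [ 0.6138 -0.142  -0.0007]
scene lever_end 0.76 [0.5197 0.2409 0.1896]
```

View pics/w1.png

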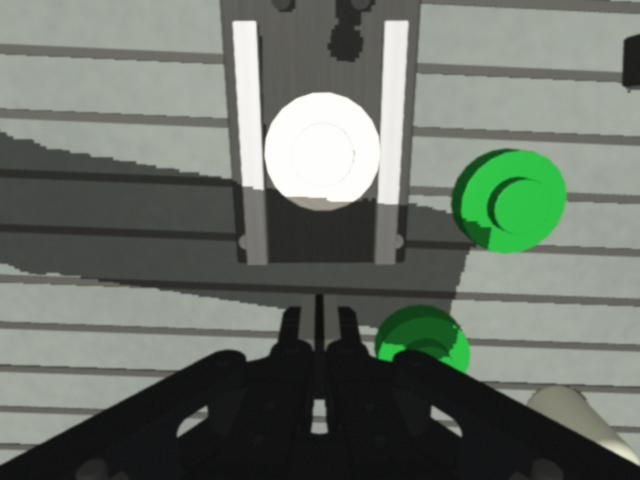

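View pics/s1.png

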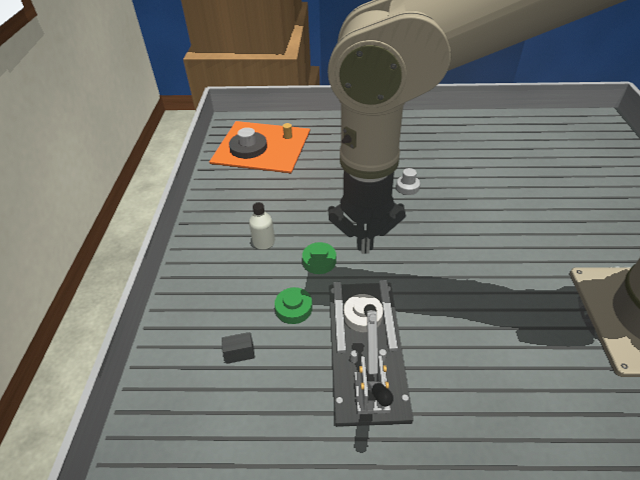

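Flange is at wrist (322,151), straight ahead of the fingertips at (320,300). I'll go down behind it.

arm_command(slide=[[-5,1,10],[-3,0,20],[0,0,20],[0,0,20],[0,0,20],[0,0,12],[0,0,2],[0,0,0]], turn=[0,0,0,0,0,0,0,0], grip=[1,1,1,1,1,1,1,1])

```text
clock: 5.23
position: [0.5318, -0.062, 0.0267]
ee_rot: [0.692, 0.722, -0.001, -0.0]
ft_force: [0.6, 0.2, 0.6]
grip_width: 0.001
```

```bash
python3 - <<'E'
from h import *
i=manip.camera_info('wrist');R=cv2.Rodrigues(np.array(i['rvec'],float))[0];print('cam',-R.T@np.array(i['tvec']).ravel())
print(manip.get_obs()['position'])
cv2.imwrite('pics/w2.png',manip.camera('wrist'));cv2.imwrite('pics/c4.png',manip.camera('scene')[150:390,240:560].repeat(2,0).repeat(2,1))
E
```

```text
cam [0.52893469 0.01059525 0.16950478]
[ 0.53183325 -0.06195927  0.02674986]
```

View pics/w2.png

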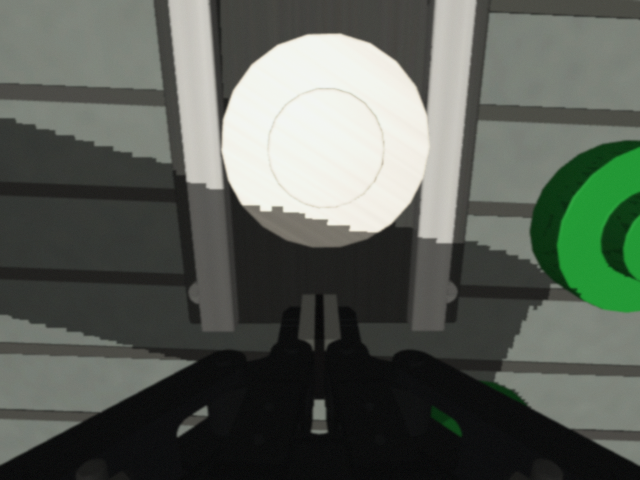

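View pics/c4.png

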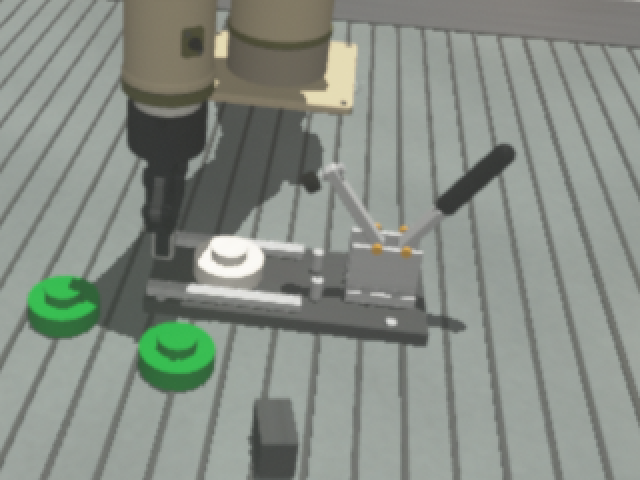

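Fingertips are between the rails behind the flange and aligned with it. Pushing now.

arm_command(slide=[[4,1,0],[6,0,1],[6,0,0],[6,0,0],[6,0,0],[6,0,0],[6,0,0],[6,0,0],[6,0,0],[6,0,0]], turn=[0,0,0,0,0,0,0,0,0,0], grip=[1,1,1,1,1,1,1,1,1,1])

```text
clock: 6.17
position: [0.5311, -0.0036, 0.0266]
ee_rot: [0.692, 0.722, 0.0, 0.0]
ft_force: [-0.5, -5.8, 4.7]
grip_width: -0.0
```

arm_command(slide=[[3,0,0],[2,0,0],[2,0,0],[0,0,0]], turn=[0,0,0,0], grip=[1,1,1,1])

```text
clock: 6.5
position: [0.5307, 0.0035, 0.0265]
ee_rot: [0.692, 0.722, 0.0, 0.0]
ft_force: [1.0, -3.1, 3.1]
grip_width: -0.004
```

```bash
python3 - <<'E'
from h import *
o=manip.get_obs();print(o['position'],o['ft_force'])
s=tips(['flange','nest_home','fixture'],'side');cv2.imwrite('pics/s2.png',cv2.resize(s[260:435,290:440],None,fx=3.4,fy=3.4))
s=tips(['flange'],'scene');cv2.imwrite('pics/c5.png',cv2.resize(s[200:330,290:500],None,fx=3.8,fy=3.8))
E
```

```text
[0.53072709 0.00351234 0.02646484] [ 0.95431848 -3.11097437  3.07523713]
side flange 0.98 [0.5277 0.0509 0.016 ]
side flange 0.61 [ 0.6166 -0.1495  0.0025]
side nest_home 0.96 [0.5272 0.0571 0.014 ]
side fixture 0.74 [0.5256 0.0558 0.0035]
scene flange 0.82 [ 0.6137 -0.1414  0.0029]
scene flange 0.75 [0.526  0.0507 0.0171]
scene flange 0.62 [ 0.6613 -0.0202 -0.0032]
```

View pics/s2.png

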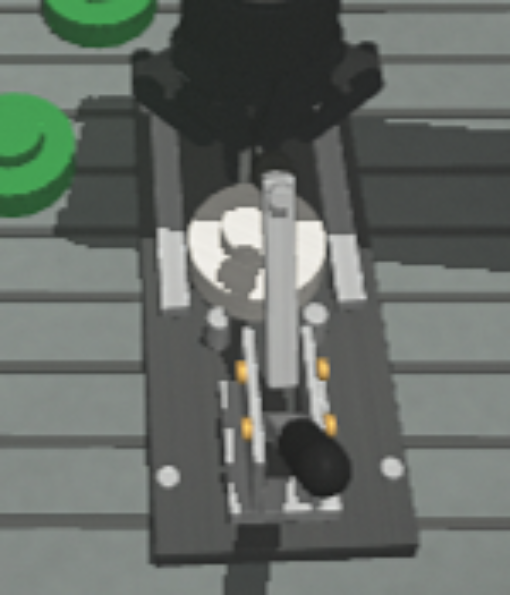

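View pics/c5.png

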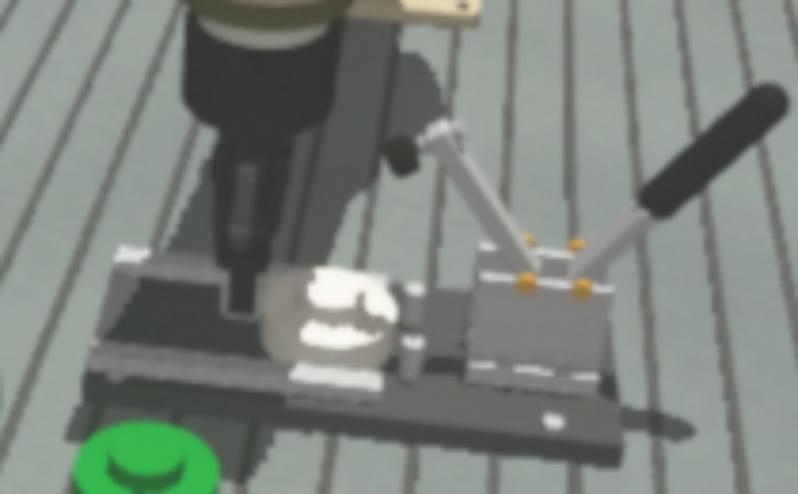

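arm_command(slide=[[2,0,0],[2,0,0],[2,0,0],[0,0,0]], turn=[0,0,0,0], grip=[1,1,1,1])

```text
clock: 7.13
position: [0.5302, 0.0098, 0.0263]
ee_rot: [0.692, 0.722, -0.0, -0.0]
ft_force: [0.1, -3.3, 2.7]
grip_width: 0.005
```

arm_command(slide=[[1,0,0],[1,0,0],[0,0,0]], turn=[0,0,0], grip=[1,1,1])

```text
clock: 7.38
position: [0.5301, 0.0116, 0.0262]
ee_rot: [0.692, 0.722, -0.0, -0.0]
ft_force: [0.2, -3.5, 2.6]
grip_width: 0.0
```

arm_command(slide=[[1,0,0],[1,0,0],[0,0,0]], turn=[0,0,0], grip=[1,1,1])

```text
clock: 7.63
position: [0.53, 0.0137, 0.0262]
ee_rot: [0.692, 0.722, 0.0, -0.0]
ft_force: [-0.4, -3.4, 1.8]
grip_width: -0.002
```

arm_command(slide=[[1,0,0],[1,0,0],[0,0,0]], turn=[0,0,0], grip=[1,1,1])

```text
clock: 7.88
position: [0.5299, 0.0141, 0.0263]
ee_rot: [0.693, 0.721, -0.001, 0.0]
ft_force: [0.0, -8.2, 2.8]
grip_width: 0.0
```

```bash
python3 - <<'E'
from h import *
s=tips(['flange','nest_home'],'side');cv2.imwrite('pics/s3.png',cv2.resize(s[260:435,290:440],None,fx=3.4,fy=3.4))
s=tips(['flange','nest_home'],'scene');cv2.imwrite('pics/c6.png',cv2.resize(s[200:330,290:500],None,fx=3.8,fy=3.8))
E
```

```text
side flange 0.95 [ 0.6593 -0.0223  0.001 ]
side flange 0.92 [0.5253 0.0608 0.018 ]
side flange 0.72 [ 0.6116 -0.1479  0.0022]
scene flange 0.94 [ 6.622e-01 -1.950e-02 -2.000e-04]
scene flange 0.86 [0.5242 0.0614 0.0185]
scene flange 0.71 [ 0.6136 -0.1414  0.0012]
scene nest_home 0.9 [0.5309 0.0609 0.0183]
```

View pics/c6.png

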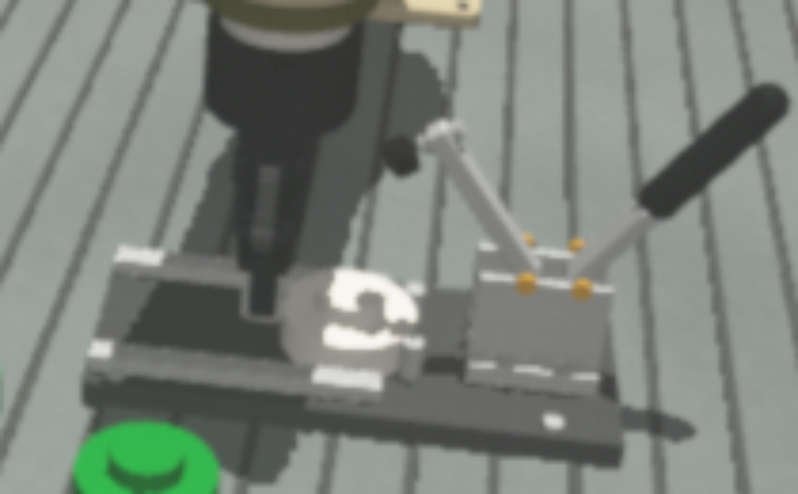

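View pics/s3.png

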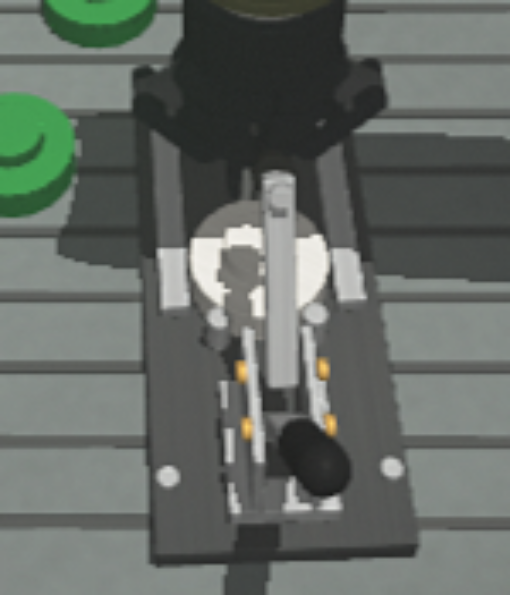

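Force rose to 8 N and the flange is at the pins. A slightly firmer push will make it seat on both.

arm_command(slide=[[1,0,0],[1,0,0],[0,0,0]], turn=[0,0,0], grip=[1,1,1])

```text
clock: 8.43
position: [0.5297, 0.0144, 0.0263]
ee_rot: [0.693, 0.721, -0.001, 0.001]
ft_force: [-0.9, -13.0, 4.2]
grip_width: -0.001
```

arm_command(slide=[[1,0,0],[1,0,0],[0,0,0],[0,0,0]], turn=[0,0,0,0], grip=[1,1,1,1])

```text
clock: 8.77
position: [0.5295, 0.0146, 0.0263]
ee_rot: [0.694, 0.72, -0.002, 0.001]
ft_force: [-0.6, -19.7, 5.1]
grip_width: 0.001
```

```bash
python3 - <<'E'
from h import *
s=manip.camera('wrist');cv2.imwrite('pics/w3.png',s)
i=manip.camera_info('wrist');R=cv2.Rodrigues(np.array(i['rvec'],float))[0]
for n in('flange','nest_home'):
  for d in manip.tip_of(n,'wrist')[:2]: print(n,d['score'],(R.T@(np.array(d['xyz'])-np.array(i['tvec']).ravel())).round(4))
tips(['flange','nest_home'],'side');
E
```

```text
flange 0.72 [ 6.582e-01 -2.540e-02 -4.000e-04]
side flange 0.98 [0.526  0.06   0.0171]
side flange 0.84 [ 0.6128 -0.1478  0.0021]
```

View pics/w3.png

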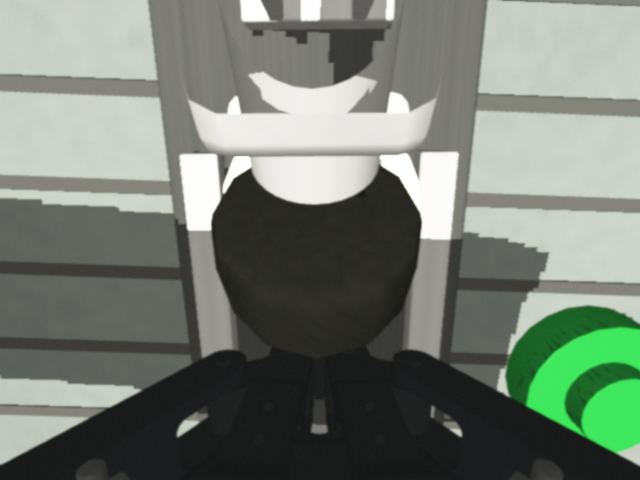

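The flange is held solidly by the pins: 20 N with no further motion. Retracting and going up and over to the lever.

arm_command(slide=[[-10,0,0],[-20,0,0],[-15,0,-5],[0,0,-25],[0,0,-30],[0,0,-30],[0,0,-30],[0,0,-30],[0,0,-30],[0,0,-25]], turn=[0,0,0,0,0,0,0,0,0,0], grip=[1,1,1,1,1,1,1,1,1,1])

```text
clock: 9.9
position: [0.5317, -0.0245, 0.2334]
ee_rot: [0.692, 0.722, 0.001, -0.0]
ft_force: [0.9, -0.7, -1.1]
grip_width: -0.0
```

arm_command(slide=[[0,0,-20],[0,0,0],[0,0,0]], turn=[0,0,0], grip=[1,1,1])

```text
clock: 10.15
position: [0.5321, -0.0246, 0.2519]
ee_rot: [0.692, 0.722, 0.001, -0.0]
ft_force: [-0.2, -0.1, -0.5]
grip_width: 0.003
```

```bash
python3 - <<'E'
from h import *
print(manip.get_obs()['position'])
s=tips(['flange','nest_home','lever_pivot','lever_end'],'side');cv2.imwrite('pics/s4.png',cv2.resize(s[260:435,290:440],None,fx=3.4,fy=3.4))
s=tips(['flange','nest_home','lever_pivot','lever_end'],'scene');cv2.imwrite('pics/c7.png',cv2.resize(s[200:330,290:500],None,fx=3.8,fy=3.8))
E
```

```text
[ 0.53208214 -0.02457848  0.25189873]
side flange 0.92 [ 0.6585 -0.0188 -0.0011]
side flange 0.89 [0.5284 0.0571 0.0175]
side flange 0.57 [ 0.613  -0.1481  0.0015]
side lever_pivot 0.26 [0.5288 0.0557 0.0019]
side lever_end 0.71 [0.5205 0.2495 0.1874]
scene flange 0.79 [0.5245 0.0591 0.0152]
scene flange 0.79 [ 0.6619 -0.0187 -0.0019]
scene flange 0.78 [ 0.6148 -0.1421 -0.0012]
scene nest_home 0.94 [0.5316 0.0634 0.0173]
scene lever_pivot 0.71 [0.5227 0.1742 0.075 ]
scene lever_end 0.9 [0.5236 0.2441 0.1876]
```

View pics/c7.png

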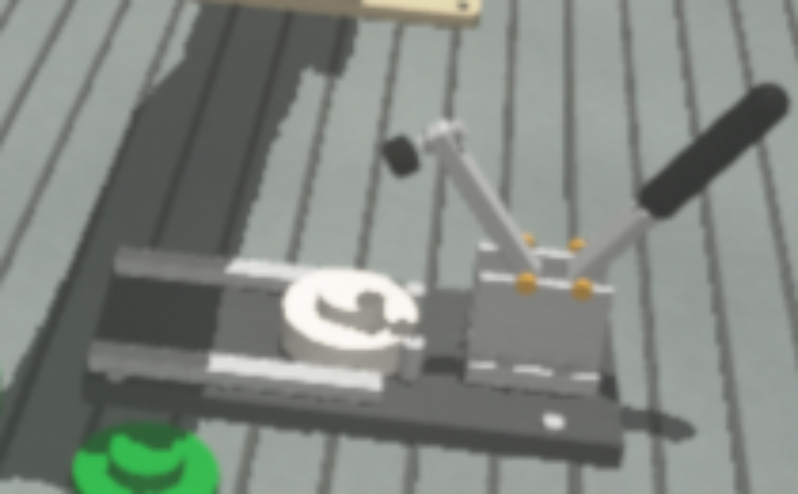

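View pics/s4.png

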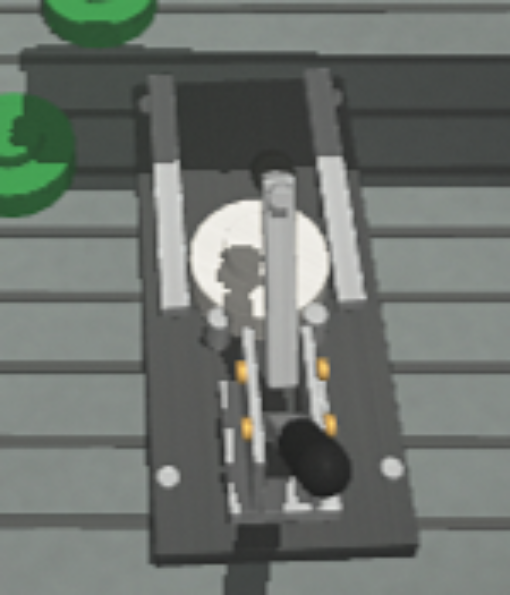

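The flange touches both pins and the lever is still open. Crossing over to the lever.

arm_command(slide=[[15,0,0],[28,0,0],[30,0,0],[30,-1,0],[30,-1,0],[30,0,0],[30,0,0],[20,0,0],[4,0,0],[0,0,0]], turn=[0,0,0,0,0,0,0,0,0,0], grip=[1,1,1,1,1,1,1,1,1,1])

```text
clock: 11.48
position: [0.5203, 0.1927, 0.2509]
ee_rot: [0.691, 0.723, -0.0, -0.0]
ft_force: [0.2, 0.1, -0.3]
grip_width: -0.003
```

arm_command(slide=[[0,0,15],[0,0,20],[0,0,20],[0,0,15],[0,0,5],[0,0,0]], turn=[0,0,0,0,0,0], grip=[1,1,1,1,1,1])

```text
clock: 11.98
position: [0.5204, 0.1895, 0.1754]
ee_rot: [0.693, 0.721, -0.001, -0.0]
ft_force: [-0.3, -1.1, 0.1]
grip_width: 0.002
```

```bash
python3 - <<'E'
from h import *
print(manip.get_obs()['position'],manip.get_obs()['joint_pos'].round(2))
s=manip.camera('side');cv2.imwrite('pics/s5.png',cv2.resize(s[200:440,240:480],None,fx=2.4,fy=2.4))
s=manip.camera('scene');cv2.imwrite('pics/c8.png',cv2.resize(s[130:330,290:550],None,fx=3,fy=3))
E
```

```text
[0.52038069 0.18951885 0.17536402] [-0.85  0.22  0.48  1.75 -0.11  1.2  -0.3 ]
```

View pics/c8.png

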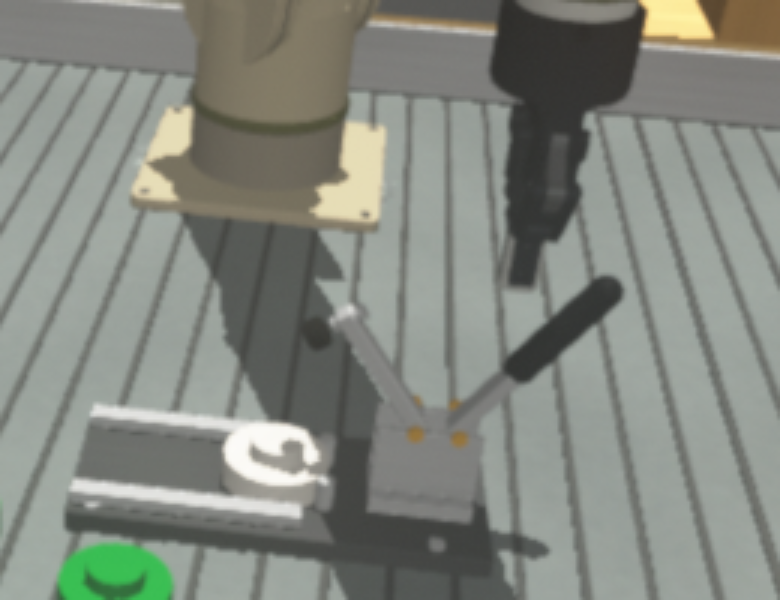

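View pics/s5.png

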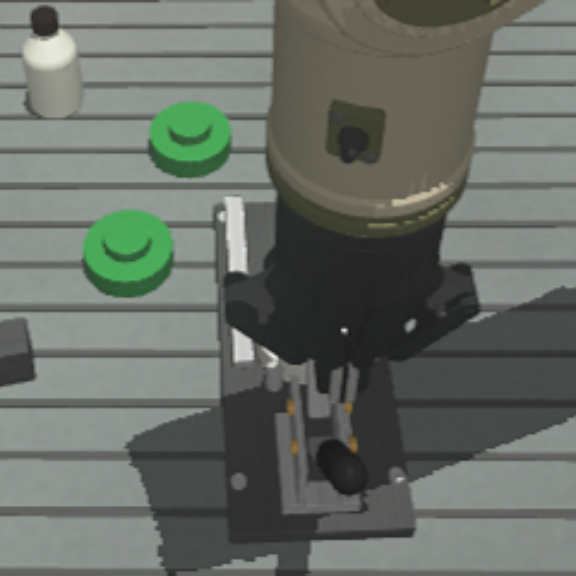

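arm_command(slide=[[10,0,1],[8,0,1],[5,0,0],[7,0,4],[7,0,4],[0,0,0]], turn=[0,0,0,0,0,0], grip=[1,1,1,1,1,1])

```text
clock: 12.58
position: [0.519, 0.2298, 0.1658]
ee_rot: [0.692, 0.722, 0.0, 0.0]
ft_force: [-0.6, -0.7, 1.7]
grip_width: -0.003
```

```bash
python3 - <<'E'
from h import *
s=tips(['lever_end'],'scene');cv2.imwrite('pics/c9.png',cv2.resize(s[130:330,290:550],None,fx=3,fy=3))
E
```

```text
scene lever_end 0.84 [0.519  0.2569 0.1804]
```

View pics/c9.png

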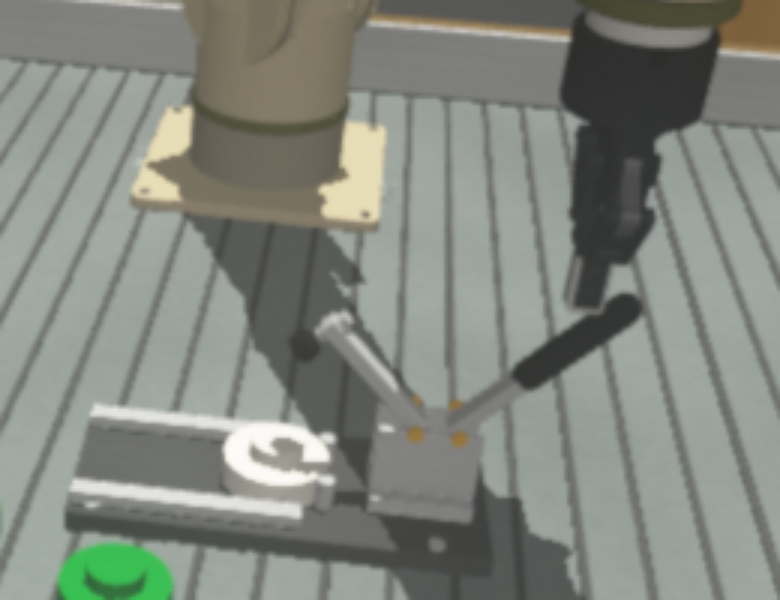

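arm_command(slide=[[5,0,6],[5,0,7],[6,0,7],[6,0,8],[0,0,0]], turn=[0,0,0,0,0], grip=[1,1,1,1,1])

```text
clock: 13.1
position: [0.5186, 0.2514, 0.1382]
ee_rot: [0.692, 0.722, 0.001, 0.0]
ft_force: [0.1, 0.9, 5.0]
grip_width: 0.004
```

```bash
python3 - <<'E'
from h import *
s=tips(['lever_end'],'scene');cv2.imwrite('pics/c10.png',cv2.resize(s[130:330,290:550],None,fx=3,fy=3))
E
```

```text
scene lever_end 0.61 [0.5194 0.2842 0.1472]
scene lever_end 0.58 [ 0.7364 -0.1979 -0.0014]
```

View pics/c10.png

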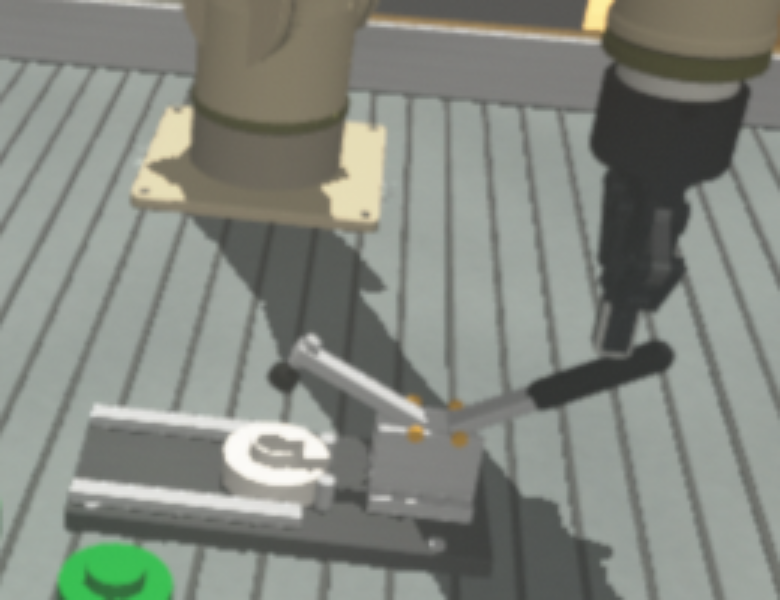

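arm_command(slide=[[5,0,8],[5,0,8],[3,0,7],[2,0,8],[1,0,6],[0,0,5],[0,0,0]], turn=[0,0,0,0,0,0,0], grip=[1,1,1,1,1,1,1])

```text
clock: 13.78
position: [0.5167, 0.2654, 0.0947]
ee_rot: [0.692, 0.722, -0.001, -0.0]
ft_force: [-0.8, 0.1, 0.2]
grip_width: -0.001
```

```bash
python3 - <<'E'
from h import *
s=tips(['lever_end','clamp_foot','flange'],'scene');cv2.imwrite('pics/c11.png',cv2.resize(s[130:330,290:550],None,fx=3,fy=3))
E
```

```text
scene lever_end 0.63 [0.5172 0.304  0.0837]
scene clamp_foot 0.73 [ 0.7374 -0.2012 -0.001 ]
scene clamp_foot 0.48 [0.5266 0.0622 0.0506]
scene flange 0.68 [ 0.6164 -0.1421  0.0025]
scene flange 0.67 [0.525  0.0603 0.0157]
scene flange 0.64 [ 0.6643 -0.0231 -0.0023]
```

View pics/c11.png

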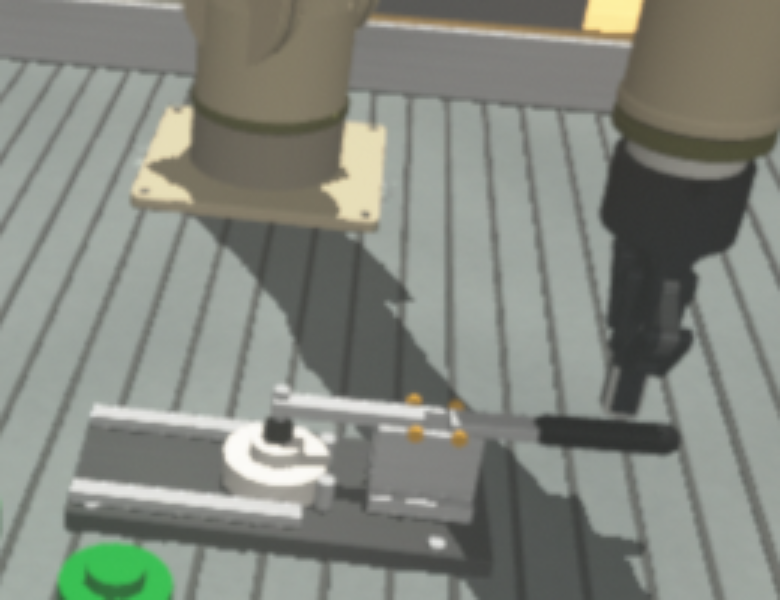

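The lever snapped over, ahead of the finger, and the foot is on the boss. A gentle press will confirm it's on its stop.

arm_command(slide=[[0,0,3],[0,0,2],[0,0,1],[0,0,0]], turn=[0,0,0,0], grip=[1,1,1,1])

```text
clock: 14.32
position: [0.5174, 0.266, 0.09]
ee_rot: [0.692, 0.722, -0.0, -0.0]
ft_force: [0.4, 0.2, 0.4]
grip_width: 0.002
```

arm_command(slide=[[0,0,1],[0,0,1],[0,0,0]], turn=[0,0,0], grip=[1,1,1])

```text
clock: 14.57
position: [0.5177, 0.2661, 0.0883]
ee_rot: [0.692, 0.722, 0.0, 0.0]
ft_force: [-0.9, -0.2, 0.7]
grip_width: -0.001
```

arm_command(slide=[[0,0,1],[0,0,1],[0,0,0]], turn=[0,0,0], grip=[1,1,1])

```text
clock: 14.82
position: [0.5179, 0.2662, 0.0878]
ee_rot: [0.692, 0.722, 0.0, -0.0]
ft_force: [-6.0, -2.6, 14.5]
grip_width: 0.002
```

arm_command(slide=[[0,0,1],[0,0,1],[0,0,0]], turn=[0,0,0], grip=[1,1,1])

```text
clock: 15.07
position: [0.5181, 0.2663, 0.0874]
ee_rot: [0.692, 0.722, 0.001, -0.0]
ft_force: [-11.7, -5.3, 30.1]
grip_width: -0.006
```

Hard stop at z≈0.088, so the lever is fully locked. Lifting clear.

arm_command(slide=[[0,0,-5],[0,0,-15],[0,0,-25],[0,0,-25],[0,0,-25],[0,0,-10],[0,0,0],[0,0,0]], turn=[0,0,0,0,0,0,0,0], grip=[1,1,1,1,1,1,1,1])

```text
clock: 15.73
position: [0.5175, 0.2661, 0.1888]
ee_rot: [0.692, 0.722, 0.0, -0.0]
ft_force: [-1.3, 0.3, -1.1]
grip_width: -0.001
```

```bash
python3 - <<'E'
from h import *
print(manip.get_obs()['position'],manip.get_obs()['ft_force'])
s=tips(['lever_end','clamp_foot','flange','collar','oiler','gauge_block'],'scene');cv2.imwrite('pics/c12.png',cv2.resize(s[130:330,290:550],None,fx=3,fy=3))
s=tips(['flange','lever_end','clamp_foot'],'side');cv2.imwrite('pics/s12.png',s)
E
```

```text
[0.51747908 0.26611383 0.18883458] [-1.28909803  0.31647854 -1.12758921]
scene lever_end 0.68 [0.5179 0.3022 0.0818]
scene clamp_foot 0.39 [0.5243 0.061  0.0498]
scene flange 0.77 [ 0.6141 -0.1416 -0.0025]
scene flange 0.76 [ 0.661  -0.0208 -0.    ]
scene flange 0.6 [0.5247 0.0599 0.0175]
scene collar 0.77 [ 0.4034 -0.3807  0.0017]
scene oiler 0.73 [ 0.7362 -0.2009 -0.0008]
scene gauge_block 0.65 [ 7.452e-01  7.560e-02 -2.000e-04]
side flange 0.83 [ 6.595e-01 -2.170e-02 -3.000e-04]
side flange 0.77 [0.5296 0.0587 0.0154]
side flange 0.61 [ 0.6131 -0.1495  0.0017]
```

View pics/c12.png

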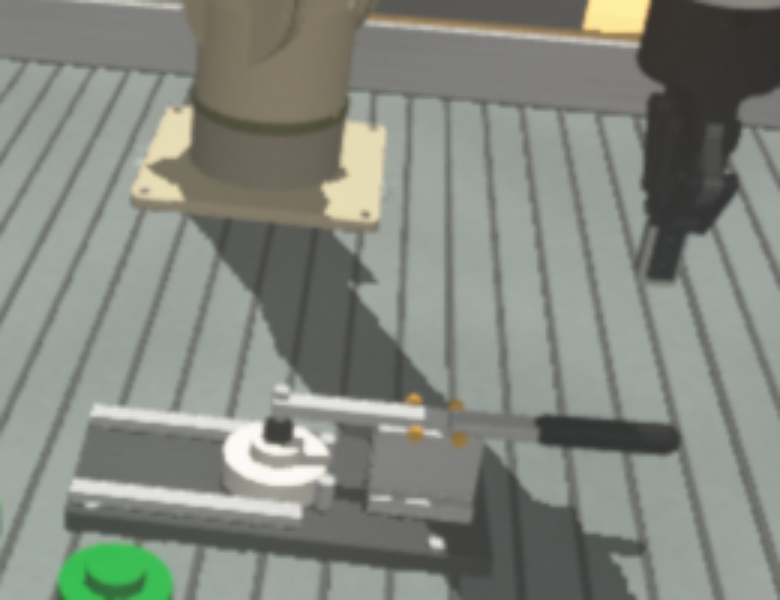

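View pics/s12.png

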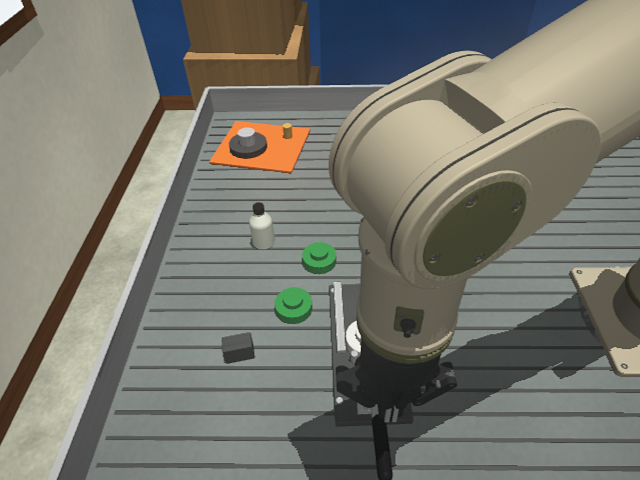

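The lever is level and locked, the foot sits on the boss at scene crop (279,430), and the arm is clear. Handing in.

```bash
python3 -c "
from workcell import manip
print(manip.hand_in())"
```

```text
the job is handed in; nothing more can be done
None
```

The flange is pushed home and the clamp is locked on it. I handed the job in at about 16 s; hand-in gives no verdict.

**Flange:** I pushed it along the slide-way with the closed fingertips until it stopped against the pins. The force rose to about 20 N with no further travel.

**Lever:** I backed off, went up and over the clamp, and pushed the hand lever through its arc. It snapped over ahead of the finger. A check press met a hard stop at about 30 N with the fingertip at z ≈ 0.088 m, where a locked lever should be.

**Last checks:**
- **Flange position:** it measured (0.525–0.530, 0.059–0.060) m, against an estimated home of about (0.529, 0.060) m. The two cameras disagreed by about 5 mm in x, roughly the networks' error. That cannot confirm the 4 mm tolerance alone, so I relied on the hard stop and the pictures showing both pins touched.
- **Clamp:** the lever looked level, with its end at z ≈ 0.082 m. The foot measured z ≈ 0.050 m, which is on the boss. I could not measure the foot force directly.
- **Side camera:** in the last picture the arm hid the clamp, so that view found neither the lever nor the foot. Both readings come from the scene camera only.
- **Other parts:** the collar, oil bottle and steel block read within about 2 mm of where they started. The green look-alikes were also where they had been.
- **Robot:** the fingertips were about 10 cm above the lever and touching nothing.

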